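# Hold the release lever of the run-out lane

### The arm

A 6-joint arm with a two-finger parallel gripper is mounted at the origin on the work surface. World frame = base frame: x ahead of the robot, y to its left, z up, the work surface at z = 0. Lengths are in m, angles in rad, forces in N, time in s.
With the tool pointing down it reaches from about 0.3 to 0.775 m from the base axis. Payload 14.6 kg.
Tool frame: the origin (TCP) lies on the centre line of the jaws, within the pads' length; the fingertips stand 19 mm ahead of it and the grasp point (between the pads) is the TCP; y points along the fingers, x is the direction in which the jaws open and shut, and the axes are right-handed (so a half turn about y gives the same grasp; the last joint's range is limited). The gripper opens to 94 mm and grips with 3 to 60 N. Pads are 16 mm wide; open, the fingers measure 119 mm over their backs; the gripper's body (75 mm by 177 mm) begins 78 mm behind the grasp point.
Start: joints at [1.061, 0.3, 1.521, -0, 1.321, -0.067], TCP at [0.236, 0.497, 0.203] pointing down, gripper open.
Joint ranges: [-3.03, 3.03], [-0.79, 2.21], [0.23, 2.52], [-1.04, 4.18], [0, 3.07], [-2.55, 2.55]. Speed limits (rad/s): [2.22, 2.22, 2.57, 3.14, 3.14, 3.14].

### API

Orientations are given as [roll, pitch, yaw] about the fixed x, y, z axes, in that order (R = Rz(yaw) Ry(pitch) Rx(roll)).
In Python, from station import ctrl, optics gives the robot as it stands.
- The arm moves only by the tool jog_arm, never from a script. Its argument "targets" is a list of rows, each a list of 3 entries, a list of its own where there are three numbers: the finger opening in cm, from 0 to 9.4, then the shift along the tool's x, y, z in cm, then the turn about the tool's y in rad. A call has 1 to 10 rows; each row is the pose to reach, as a shift and turn from the pose commanded when the call began, along the tool's axes at that moment; what a row does not reach only later rows make up. A row lasts 1/10 s, in which the tool goes at most 50 mm and 8.59 degrees, less where a joint would pass 70% of its speed; a pose out of reach is approached as far as the arm can. A call with a gripper value outside its range is refused whole. The fingers move at their own pace and stop on an object; "grip_force" is the grip in N (left out, the last holds). Time passes only in rows, so rows that repeat a pose let the fingers close. It gives the time, the measured TCP pose, the force and the opening at its end, in the units of the state.
- ctrl.get_obs(): the state, without advancing time (a new reading comes with each control period).
- optics.camera(name): name is "side" or "top" or "wrist"; returns a dict with "img" (400x640x3 uint8, red, green, blue), "range_z" (400x640 float32, m along the optical axis (not along the pixel's ray), 0 where there is no reading), "camera_matrix" (3x3 intrinsics, pixels), "world_to_cam" (4x4, takes a point from world to camera coordinates); the wrist camera has in their place "mount" (4x4, takes a point from camera to tool coordinates, whose origin is the TCP and whose axes are the tool frame's). Camera axes: x right, y up, looking along -z (the intrinsics and any distortion apply to the point x, -y, -z); pixel columns grow to the right and rows downward; lengths in m; the calibration is good to about 2 mm. The wrist camera is an equidistant fisheye: a pixel r from the principal point sees the ray r / f radians off the axis. A picture is of the moment at which its call begins: read the wrist's pose just before it.
- ctrl.hand_in(): hands the job in, once; it reports no verdict.
The state is a dict: "time_s": time; "qpos": joint angles; "joint_vel": joint speeds; "tau": joint torques, N m; "ee_pos": TCP position; "eef_rot": TCP orientation; "force": force on the tool from outside, world axes, zero at the start; "moment": the same for the moment, N m; "grip_width": finger opening in m.
Only numpy, scipy, OpenCV 4.12 (cv2) and the standard library are available. Lean on these libraries where they do the work, as an engineer would, in place of code of your own. Each camera call takes 0.05 s, during which the arm holds its last target. There are 200 camera calls.

### The job

One reel on the four-lane filament feeder has run out. With the fingertips, gently press down the release lever of that reel's lane and finish while holding it down, so that the leftover end of filament can be drawn out. Leave the other three levers and everything else lying about alone.

Things in the scene. Friction and masses are not known exactly. Their poses are not given: they have to be found in the camera images.
- feeder: fixed four-lane filament feeder: dark base plate 400 x 405 mm, a row of four alike black feeder blocks (motor on the left, 88 mm tall, aluminium release lever on top, thumb pad towards the robot), a reel behind each. Lanes at y = +120, +40, -40, -120 mm. Origin: at table height under the lever hinges, mid-row; x points back to the reels, y left along the row, z up.
- empty_reel (a point): centre of the run-out reel: bare hub (80 mm across) between its flanges; the other three are wound nearly to the rim. All four reels are black, 200 mm across, 66 mm wide, tops 221 mm above the table. Each stands straight behind its own lane's feeder, its centre 190 mm behind the lever hinge, 121 mm above the table. It may be in any lane.
- lever1_pad (a point): centre of the top face of the thumb pad of the leftmost (lane 1) release lever; the face is 22 mm wide, 24 mm long (front to back), level at rest, 112 mm above the table. The point moves with the lever.
- lever2_pad (a point): centre of the top face of the thumb pad of the second from the left (lane 2) release lever; the face is 22 mm wide, 24 mm long (front to back), level at rest, 112 mm above the table. The point moves with the lever.
- lever3_pad (a point): centre of the top face of the thumb pad of the third from the left (lane 3) release lever; the face is 22 mm wide, 24 mm long (front to back), level at rest, 112 mm above the table. The point moves with the lever.
- lever4_pad (a point): centre of the top face of the thumb pad of the rightmost (lane 4) release lever; the face is 22 mm wide, 24 mm long (front to back), level at rest, 112 mm above the table. The point moves with the lever.
- lever1 (a joint): angle of the leftmost (lane 1) lever in rad: 0 at rest (up), 0.30 at its stop. Its hinge lies level, across the lane, 50 mm behind the pad's centre and 105 mm above the table, so the pad sinks about 15 mm to the stop. A spring returns it: 2 N on the pad starts it, 7.5 N takes it to the stop. The lane is free from a third of the travel on.
- lever2 (a joint): angle of the second from the left (lane 2) lever in rad: 0 at rest (up), 0.30 at its stop. Its hinge lies level, across the lane, 50 mm behind the pad's centre and 105 mm above the table, so the pad sinks about 15 mm to the stop. A spring returns it: 2 N on the pad starts it, 7.5 N takes it to the stop. The lane is free from a third of the travel on.
- lever3 (a joint): angle of the third from the left (lane 3) lever in rad: 0 at rest (up), 0.30 at its stop. Its hinge lies level, across the lane, 50 mm behind the pad's centre and 105 mm above the table, so the pad sinks about 15 mm to the stop. A spring returns it: 2 N on the pad starts it, 7.5 N takes it to the stop. The lane is free from a third of the travel on.
- lever4 (a joint): angle of the rightmost (lane 4) lever in rad: 0 at rest (up), 0.30 at its stop. Its hinge lies level, across the lane, 50 mm behind the pad's centre and 105 mm above the table, so the pad sinks about 15 mm to the stop. A spring returns it: 2 N on the pad starts it, 7.5 N takes it to the stop. The lane is free from a third of the travel on.
- clip: small green printed clip, 22 x 44 x 17 mm, on the base plate in front of the feeders, under the height of the levers; origin under its centre. Bystander.
- motor: spare stepper motor, 42 mm square, 40 mm tall with a shaft up to 62 mm, standing on the bench in front of the feeder; origin under its centre. Bystander.
- jar: clear jar with white lid, 48 mm across, 55 mm tall, standing in front of the feeder; origin under its centre. Bystander.
- gluestick: white glue stick, 31 mm across, 92 mm tall, standing in front of the feeder; origin under its centre. Bystander.
- cutters: flush cutters with orange handles, 125 mm long, lying on the left of the bench; origin near the middle. Bystander.
- tin: flat round aluminium nozzle tin, 56 mm across, 22 mm tall, standing to the right of the feeder; origin under its centre. Bystander.
- calipers: digital calipers, 230 mm long, lying on the right of the bench; origin in the middle. Bystander.

How it is judged:
At the end, for the whole second after the job is handed in: The release lever in front of the empty reel is held down by the fingertips by more than a quarter of its travel (over 0.08 of 0.30 rad, some 4 of 15 mm at the pad), with more than 1 N; the other three levers are up (under 0.04 rad) and every loose thing is within 15 mm of where it began (((y of empty_reel in the frame of feeder between 0.09 and 0.15 m and value of joint lever1 above 0.08 rad and value of joint each of lever2, lever3, lever4 below 0.04 rad) or (y of empty_reel in the frame of feeder between 0.01 and 0.07 m and value of joint lever2 above 0.08 rad and value of joint each of lever1, lever3, lever4 below 0.04 rad) or (y of empty_reel in the frame of feeder between -0.07 and -0.01 m and value of joint lever3 above 0.08 rad and value of joint each of lever1, lever2, lever4 below 0.04 rad) or (y of empty_reel in the frame of feeder between -0.15 and -0.09 m and value of joint lever4 above 0.08 rad and value of joint each of lever1, lever2, lever3 below 0.04 rad)) and contact force between the fingers and feeder above 1 N and distance of each of clip, motor, jar, gluestick, cutters, calipers, tin from where it was at the start of the episode below 0.015 m); the arm keeps its last pose, push and grip.
It fails at once if the release lever of a lane whose reel still holds filament is pressed ((value of joint lever1 above 0.05 rad and not (y of empty_reel in the frame of feeder between 0.09 and 0.15 m)) or (value of joint lever2 above 0.05 rad and not (y of empty_reel in the frame of feeder between 0.01 and 0.07 m)) or (value of joint lever3 above 0.05 rad and not (y of empty_reel in the frame of feeder between -0.07 and -0.01 m)) or (value of joint lever4 above 0.05 rad and not (y of empty_reel in the frame of feeder between -0.15 and -0.09 m))).
It fails at once if the robot pushes on the feeder or a lever with more than 40 N (contact force between any of the arm, the fingers and feeder above 40 N).
It fails at once if one of the things standing or lying about is shifted or lifted by more than 15 mm (distance of any of clip, motor, jar, gluestick, cutters, calipers, tin from where it was at the start of the episode above 0.015 m).
It also fails if it takes over 32 s, if anything falls off the work surface, if the arm or the gripper's body presses on something with over 40 N, if the wrist force passes 120 N, or if a joint passes its speed limit or range.

## Working session

There is one attempt and no reset: what is moved stays moved. The work goes in short steps, Python scripts to look and compute and a tool call to move; the robot and the scene stay as the last step left them, time stands still between calls to the robot, and variables do not carry over. Pictures are saved under pics/ and viewed, about 8 in all and at most 12, crops included, and the job is handed in when it is done.

Besides the shell and the picture viewer there is one more tool, called as name([rows], argument=value, ...), one row to a line, values as JSON. jog_arm: Moves the arm, as the interface text tells. Its arguments: {"type":"object","properties":{"targets":{"type":"array","items":{"type":"array"}},"grip_force":{"type":"number"}},"required":["targets"]}

```bash
mkdir -p pics
cat > h.py <<'E'
import numpy as np,cv2
from station import ctrl,optics
from scipy.spatial.transform import Rotation as R
def cloud(c):
    K=c["camera_matrix"];z=c["range_z"];v,u=np.mgrid[:400,:640]
    P=np.stack([(u-K[0,2])/K[0,0]*z,-(v-K[1,2])/K[1,1]*z,-z,np.ones_like(z)],-1)
    return (P@np.linalg.inv(c["world_to_cam"]).T)[...,:3]
E
python3 - <<'E'
from h import *
o=ctrl.get_obs();print({k:np.round(v,3) for k,v in o.items()})
for n in("side","top"):
    c=optics.camera(n);np.savez(n,**c);cv2.imwrite(f"pics/{n}0.png",c["img"][...,::-1])
    print(n,np.round(c["camera_matrix"],1).tolist(),np.round(np.linalg.inv(c["world_to_cam"]),2).tolist(),[k for k in c])
E
```

```text
{'time_s': np.float64(0.0), 'qpos': array([ 1.061,  0.3  ,  1.522, -0.   ,  1.321, -0.067]), 'joint_vel': array([ 0.   ,  0.001, -0.001, -0.   ,  0.001, -0.001]), 'tau': array([ 2.0000e-03, -5.3182e+01, -3.5273e+01,  7.1000e-02,  2.5000e-02,
       -0.0000e+00]), 'ee_pos': array([0.236, 0.497, 0.203]), 'eef_rot': array([-1.571e+00,  1.000e-03,  1.128e+00]), 'force': array([ 0.423, -0.319,  0.787]), 'moment': array([ 0.031, -0.026, -0.021]), 'grip_width': np.float64(0.094)}
side [[414.6, 0.0, 321.8], [0.0, 414.6, 200.1], [0.0, 0.0, 1.0]] [[0.83, 0.28, -0.49, 0.06], [-0.56, 0.45, -0.7, -0.79], [0.03, 0.85, 0.52, 0.66], [0.0, 0.0, 0.0, 1.0]] ['img', 'range_z', 'camera_matrix', 'world_to_cam']
top [[494.0, 0.0, 318.7], [0.0, 494.0, 205.7], [0.0, 0.0, 1.0]] [[0.0, 0.99, -0.16, 0.38], [-1.0, 0.0, 0.01, -0.0], [0.01, 0.16, 0.99, 1.44], [0.0, 0.0, 0.0, 1.0]] ['img', 'range_z', 'camera_matrix', 'world_to_cam']
```

View pics/side0.png

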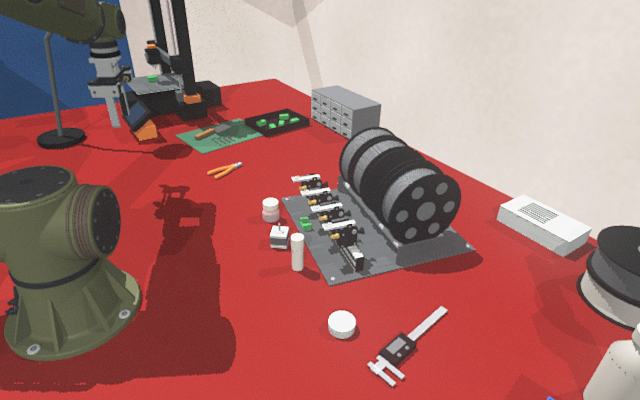

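View pics/top0.png

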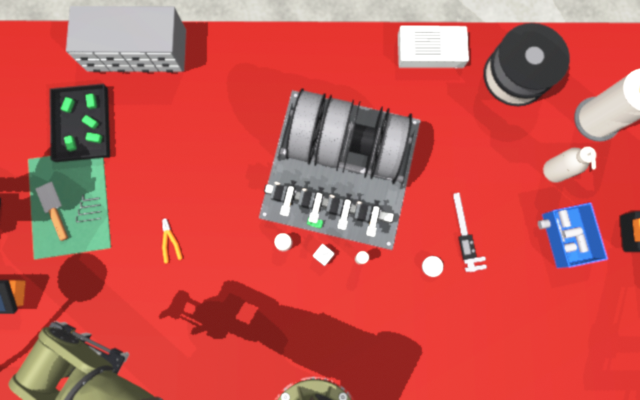

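The side view shows the feeder, with its levers around (300–345, 180–235). In the top view, reels 1, 2 and 4 from the left are full. The third, at about (365,140), shows a dark gap, so lane 3 is the empty one. Next I'll take a closer crop and measure.

Run:
```python
from h import *
c=dict(np.load("top.npz"));P=cloud(c)
cv2.imwrite("pics/crop.png",cv2.resize(c["img"][85:275,250:440,::-1],None,fx=3.15,fy=3.15,interpolation=cv2.INTER_CUBIC)[:600])
# reel tops: heights profile
for u in range(285,420,6): print(u,np.round(P[135:150,u,2].max(),3),end=' | ')
print()
# lever tops
g=c["img"].min(-1);m=(P[...,2]>.1)&(P[...,2]<.125)&(g>150)
m[:180]=0;m[250:]=0
n,l,s,ce=cv2.connectedComponentsWithStats(m.astype(np.uint8))
for i in range(1,n):
    if s[i,4]>15:
        q=P[l==i];print(s[i].tolist(),np.round(ce[i],1),np.round(q.mean(0),3),np.round(q[q[:,0]<q[:,0].min()+.01].mean(0),4),np.round(q[q[:,0]>q[:,0].max()-.01].mean(0),4))
for n,(u,v) in dict(jar=(283,241),motor=(323,254),glue=(362,257),clip=(316,224),tin=(432,266)).items():print(n,np.round(P[v,u],3))
```

```text
285 0.041 | 291 0.198 | 297 0.196 | 303 0.201 | 309 0.203 | 315 0.135 | 321 0.205 | 327 0.209 | 333 0.207 | 339 0.208 | 345 0.186 | 351 0.217 | 357 0.164 | 363 0.162 | 369 0.162 | 375 0.222 | 381 0.22 | 387 0.21 | 393 1.435 | 399 0.21 | 405 1.435 | 411 0.065 | 417 0.004 | 
[280, 186, 13, 30, 178] [286.8 201.7] [0.603 0.073 0.109] [0.5716 0.0793 0.1115] [0.6425 0.0642 0.1081]
[309, 193, 13, 30, 182] [315.2 208.2] [ 0.585 -0.004  0.11 ] [0.5531 0.002  0.1117] [ 0.6234 -0.0137  0.107 ]
[338, 200, 12, 29, 173] [343.8 215.5] [ 0.565 -0.082  0.11 ] [ 0.5353 -0.0759  0.1117] [ 0.6037 -0.0907  0.1088]
[367, 206, 12, 30, 181] [372.7 221.9] [ 0.548 -0.16   0.11 ] [ 0.5166 -0.154   0.1117] [ 0.5867 -0.1685  0.108 ]
jar [0.501 0.086 0.054]
motor [ 0.464 -0.026  0.061]
glue [ 0.454 -0.132  0.091]
clip [ 0.555 -0.007  0.005]
tin [ 0.433 -0.337  0.023]
```

View pics/crop.png

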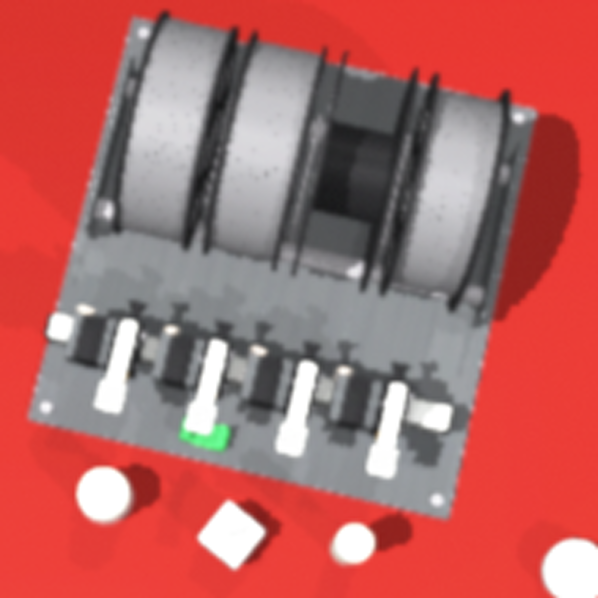

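Measurements agree with the task:
- **Empty reel:** the lane 3 hub top reads 0.162 m (expected 0.161), so lane 3 is confirmed.
- **Pads:** they sit at z≈0.112 with 80 mm spacing, and the feeder yaw is about -0.23 rad.
- **Lever 3 pad centre:** about (0.542, -0.078).

I'll move above it with the fingers closed.

jog_arm([
  [6, [-1, 0, -1.4], 0],
  [3, [-3, 0, -4], 0],
  [0, [-5.5, 0, -7.5], 0],
  [0, [-8, 0, -11], 0],
  [0, [-10.5, 0, -14.2], 0],
  [0, [-13, 0, -17.5], 0],
  [0, [-15.5, 0, -20.9], 0],
  [0, [-17.5, 0, -23.6], 0],
  [0, [-18.7, 0, -25.3], 0],
  [0, [-19.4, 0, -26.1], 0],
], grip_force=10)

```text
time_s: 1.1
ee_pos: [0.3888, 0.2077, 0.203]
eef_rot: [-1.571, 0.0, 1.126]
force: [0.1, 0.0, 0.4]
grip_width: 0.0172
```

jog_arm([
  [0, [-1, 0, -1.4], 0],
  [0, [-3, 0, -4], -0.03],
  [0, [-5.5, 0, -7.5], -0.06],
  [0, [-8, 0, -11], -0.1],
  [0, [-10.5, 0, -14.2], -0.13],
  [0, [-13, 0, -17.5], -0.16],
  [0, [-15.5, 0, -20.9], -0.19],
  [0, [-17.5, 0, -23.6], -0.21],
  [0, [-18.7, 0, -25.3], -0.21],
  [0, [-19.4, 0, -26.1], -0.21],
])

```text
time_s: 2.1
ee_pos: [0.5412, -0.0785, 0.2027]
eef_rot: [-1.57, 0.0, 1.337]
force: [-0.4, 1.1, 0.1]
grip_width: 0.0005
```

jog_arm([
  [0, [0, 0, 0], 0],
  [0, [0, 0, 0], 0],
  [0, [0, 0, 0], 0],
])

```text
time_s: 2.4
ee_pos: [0.5408, -0.0763, 0.2033]
eef_rot: [-1.571, -0.0, 1.339]
force: [-0.2, -0.1, 0.3]
grip_width: 0.0007
```

jog_arm([
  [0, [0, 0.5, 0], 0],
  [0, [0, 1.5, 0], 0],
  [0, [0, 2.5, 0], 0],
  [0, [0, 3.5, 0], 0],
  [0, [0, 4.3, 0], 0],
  [0, [0, 5, 0], 0],
  [0, [0, 5.5, 0], 0],
  [0, [0, 5.8, 0], 0],
  [0, [0, 6, 0], 0],
  [0, [0, 6, 0], 0],
])

```text
time_s: 3.4
ee_pos: [0.5411, -0.0773, 0.1431]
eef_rot: [-1.571, -0.0, 1.338]
force: [0.3, -0.4, -0.7]
grip_width: 0.0008
```

Run:
```python
from h import *
c=dict(np.load("top.npz"));P=cloud(c)
for v in (221,223,225,227,229):print(v,np.round(P[v,339:347],3)[:, :].tolist())
s=optics.camera("side");np.savez("side1",**s)
cv2.imwrite("pics/s1.png",cv2.resize(s["img"][140:290,250:420,::-1],None,fx=4,fy=4,interpolation=cv2.INTER_CUBIC))
o=ctrl.get_obs();print(o["ee_pos"],o["force"])
```

```text
221 [[0.549, -0.068, 0.118], [0.55, -0.071, 0.113], [0.55, -0.074, 0.11], [0.55, -0.077, 0.11], [0.55, -0.08, 0.111], [0.55, -0.082, 0.109], [0.55, -0.085, 0.112], [0.55, -0.088, 0.112]]
223 [[0.544, -0.069, 0.112], [0.544, -0.071, 0.113], [0.545, -0.074, 0.111], [0.545, -0.077, 0.111], [0.545, -0.08, 0.109], [0.545, -0.082, 0.11], [0.545, -0.085, 0.107], [0.545, -0.088, 0.107]]
225 [[0.54, -0.069, 0.104], [0.539, -0.071, 0.113], [0.539, -0.074, 0.115], [0.539, -0.077, 0.114], [0.539, -0.08, 0.11], [0.539, -0.082, 0.114], [0.538, -0.084, 0.121], [0.553, -0.094, 0.002]]
227 [[0.533, -0.068, 0.114], [0.534, -0.071, 0.108], [0.534, -0.074, 0.112], [0.534, -0.077, 0.111], [0.534, -0.079, 0.113], [0.534, -0.082, 0.109], [0.533, -0.085, 0.116], [0.547, -0.094, 0.003]]
229 [[0.54, -0.074, 0.005], [0.54, -0.076, 0.01], [0.54, -0.079, 0.009], [0.541, -0.082, 0.005], [0.54, -0.085, 0.007], [0.54, -0.088, 0.006], [0.54, -0.091, 0.009], [0.54, -0.094, 0.01]]
[ 0.54114058 -0.07732918  0.14328491] [ 0.00331832 -0.27786005  0.71727945]
```

View pics/s1.png

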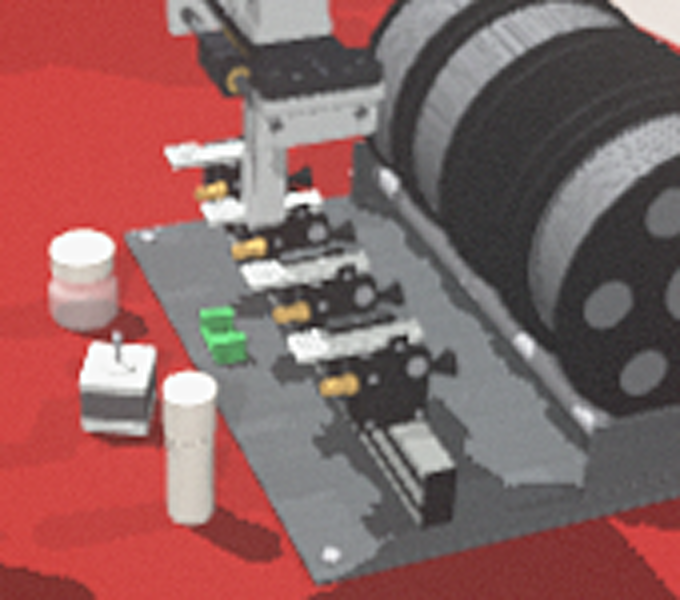

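The fingertips end at about crop (265,225), above the lever 3 pad at (262,272). The gap looks bigger than I expected, so I'll check it against the projection and depth.

Run:
```python
from h import *
s=dict(np.load("side1.npz"));K=s["camera_matrix"]
for n,p in dict(tip=(.541,-.077,.124),pad3=(.541,-.077,.112),pad2=(.559,.001,.112)).items():
    q=(s["world_to_cam"]@[*p,1])[:3];u=K[0,0]*q[0]/-q[2]+K[0,2];v=-K[1,1]*q[1]/-q[2]+K[1,2];print(n,u,v,"crop",(u-250)*4,(v-140)*4)
P=cloud(s)
for cx,cy in((265,200),(265,212),(262,222),(262,272),(225,207),(300,345)):
    print(cx,cy,np.round(np.median(P[140+cy//4-1:142+cy//4,250+cx//4-1:252+cx//4].reshape(-1,3),0),3))
t=optics.camera("top");np.savez("top1",**t)
cv2.imwrite("pics/t1.png",cv2.resize(t["img"][150:270,250:420,::-1],None,fx=4,fy=4))
```

```text
tip 314.7231054095369 203.42875599645942 crop 258.89242163814765 253.71502398583766
pad3 314.63998465747335 207.58198739115278 crop 258.5599386298934 270.3279495646111
pad2 303.94796060031877 191.85311014194696 crop 215.79184240127506 207.41244056778783
265 200 [ 0.536 -0.089  0.169]
265 212 [ 0.537 -0.088  0.16 ]
262 222 [ 0.536 -0.088  0.155]
262 272 [ 0.542 -0.079  0.111]
225 207 [0.567 0.004 0.11 ]
300 345 [ 0.52  -0.153  0.111]
```

The depth puts the visible light-grey part of the finger directly over pad 3. The dark tip below it blends into the feeder. I'll go down in small steps and watch the force.

jog_arm([
  [0, [0, 0.3, 0], 0],
  [0, [0, 0.6, 0], 0],
  [0, [0, 0.9, 0], 0],
  [0, [0, 1.1, 0], 0],
  [0, [0, 1.3, 0], 0],
  [0, [0, 1.3, 0], 0],
  [0, [0, 1.3, 0], 0],
])

```text
time_s: 4.2
ee_pos: [0.5411, -0.0773, 0.1302]
eef_rot: [-1.571, 0.0, 1.338]
force: [-0.4, 0.5, 0.3]
grip_width: 0.0001
```

jog_arm([
  [0, [0, 0.1, 0], 0],
  [0, [0, 0.2, 0], 0],
  [0, [0, 0.3, 0], 0],
  [0, [0, 0.4, 0], 0],
  [0, [0, 0.4, 0], 0],
  [0, [0, 0.4, 0], 0],
])

```text
time_s: 4.8
ee_pos: [0.5411, -0.0773, 0.1261]
eef_rot: [-1.571, 0.0, 1.338]
force: [0.6, 1.3, -0.0]
grip_width: 0.0006
```

No force yet, although the tips should already be about 5 mm into the travel. I'll look again.

Run:
```python
from h import *
s=optics.camera("side");np.savez("side2",**s)
im=cv2.resize(s["img"][170:230,280:360,::-1],None,fx=8,fy=8,interpolation=cv2.INTER_CUBIC)
cv2.imwrite("pics/s2.png",cv2.convertScaleAbs(im,alpha=1.3,beta=10))
P=cloud(s)
for v in range(185,216,2):print(v,np.round(P[v,311:320:2],3).tolist())
fs=[ctrl.get_obs()["force"] for _ in range(3)];print(fs)
```

```text
185 [[0.533, -0.072, 0.176], [0.53, -0.085, 0.183], [0.534, -0.087, 0.183], [0.538, -0.089, 0.182], [0.542, -0.092, 0.183]]
187 [[0.533, -0.071, 0.17], [0.528, -0.088, 0.179], [0.533, -0.089, 0.179], [0.538, -0.09, 0.177], [0.543, -0.091, 0.176]]
189 [[0.533, -0.072, 0.165], [0.531, -0.083, 0.17], [0.533, -0.089, 0.173], [0.537, -0.091, 0.172], [0.544, -0.089, 0.169]]
191 [[0.532, -0.073, 0.16], [0.531, -0.084, 0.166], [0.535, -0.086, 0.166], [0.538, -0.091, 0.167], [0.544, -0.09, 0.164]]
193 [[0.533, -0.072, 0.154], [0.53, -0.086, 0.161], [0.533, -0.089, 0.162], [0.539, -0.088, 0.16], [0.545, -0.089, 0.158]]
195 [[0.534, -0.071, 0.147], [0.529, -0.087, 0.156], [0.533, -0.089, 0.156], [0.54, -0.088, 0.154], [0.544, -0.09, 0.153]]
197 [[0.533, -0.072, 0.142], [0.529, -0.087, 0.151], [0.534, -0.088, 0.15], [0.54, -0.088, 0.148], [0.543, -0.092, 0.15]]
199 [[0.534, -0.07, 0.135], [0.53, -0.086, 0.145], [0.534, -0.088, 0.145], [0.54, -0.088, 0.143], [0.545, -0.089, 0.142]]
201 [[0.533, -0.072, 0.131], [0.53, -0.086, 0.14], [0.534, -0.089, 0.14], [0.539, -0.089, 0.138], [0.544, -0.09, 0.1
[... 292 characters left out ...]
1, 0.111], [0.543, -0.075, 0.112], [0.548, -0.077, 0.111], [0.553, -0.078, 0.11]]
209 [[0.534, -0.072, 0.107], [0.536, -0.077, 0.11], [0.54, -0.08, 0.11], [0.543, -0.085, 0.112], [0.547, -0.088, 0.112]]
211 [[0.616, 0.053, 0.004], [0.531, -0.085, 0.11], [0.537, -0.085, 0.108], [0.541, -0.087, 0.108], [0.547, -0.088, 0.106]]
213 [[0.61, 0.043, 0.005], [0.616, 0.042, 0.003], [0.621, 0.04, 0.003], [0.591, -0.015, 0.044], [0.583, -0.035, 0.058]]
215 [[0.605, 0.036, 0.003], [0.609, 0.032, 0.005], [0.613, 0.028, 0.005], [0.62, 0.027, 0.004], [0.584, -0.034, 0.05]]
[array([0.04927149, 0.17567939, 0.11232147]), array([0.04927149, 0.17567939, 0.11232147]), array([0.04927149, 0.17567939, 0.11232147])]
```

View pics/s2.png

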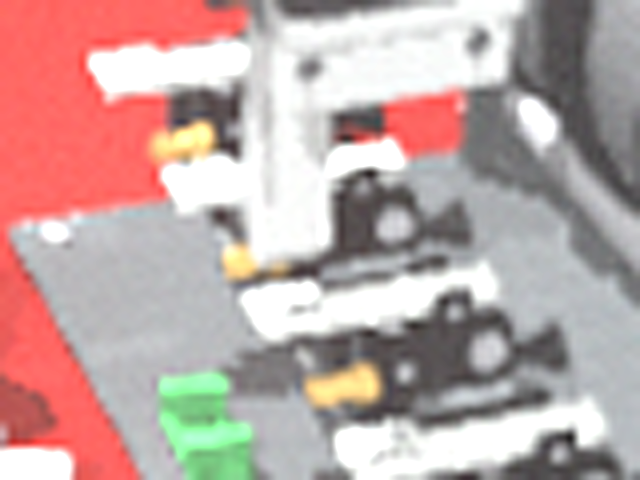

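The finger is laterally centred on pad 3, from its face at (0.537,-0.089) plus half its width. Its visible end is at z≈0.135 while the TCP reads 0.126, so the tips are about 28 mm shorter than stated. That fits the zero force. Roughly 22 mm of gap remains, so I'll continue guided by force.

jog_arm([
  [0, [0, 0.3, 0], 0],
  [0, [0, 0.6, 0], 0],
  [0, [0, 0.9, 0], 0],
  [0, [0, 1.2, 0], 0],
  [0, [0, 1.5, 0], 0],
  [0, [0, 1.5, 0], 0],
  [0, [0, 1.5, 0], 0],
])

```text
time_s: 5.55
ee_pos: [0.5411, -0.0773, 0.1111]
eef_rot: [-1.571, 0.0, 1.338]
force: [-0.0, -0.4, 0.3]
grip_width: 0.0004
```

jog_arm([
  [0, [0, 0.1, 0], 0],
  [0, [0, 0.2, 0], 0],
  [0, [0, 0.3, 0], 0],
  [0, [0, 0.4, 0], 0],
  [0, [0, 0.4, 0], 0],
  [0, [0, 0.4, 0], 0],
])

```text
time_s: 6.15
ee_pos: [0.541, -0.0773, 0.1072]
eef_rot: [-1.571, 0.0, 1.338]
force: [-2.0, 0.2, 2.6]
grip_width: 0.0003
```

jog_arm([
  [0, [0, 0.1, 0], 0],
  [0, [0, 0.2, 0], 0],
  [0, [0, 0.3, 0], 0],
  [0, [0, 0.4, 0], 0],
  [0, [0, 0.4, 0], 0],
  [0, [0, 0.4, 0], 0],
])

```text
time_s: 6.75
ee_pos: [0.5411, -0.0773, 0.1032]
eef_rot: [-1.571, -0.0, 1.338]
force: [-3.5, 1.6, 5.4]
grip_width: 0.0005
```

jog_arm([
  [0, [0, 0.1, 0], 0],
  [0, [0, 0.2, 0], 0],
  [0, [0, 0.3, 0], 0],
  [0, [0, 0.3, 0], 0],
  [0, [0, 0.3, 0], 0],
])

```text
time_s: 7.25
ee_pos: [0.5411, -0.0773, 0.1003]
eef_rot: [-1.571, 0.0, 1.338]
force: [-4.4, 0.0, 5.8]
grip_width: 0.0003
```

Run:
```python
from h import *
s=optics.camera("side")
im=cv2.resize(s["img"][170:240,280:370,::-1],None,fx=8,fy=8,interpolation=cv2.INTER_CUBIC)
cv2.imwrite("pics/s3.png",cv2.convertScaleAbs(im,alpha=1.2))
P=cloud(s)
for v in range(201,220,1):print(v,np.round(P[v,309:322:2,2],3).tolist(),np.round(P[v,315],3))
o=ctrl.get_obs();print(o["force"],o["ee_pos"])
```

```text
201 [0.048, 0.132, 0.141, 0.141, 0.137, 0.136, 0.083] [ 0.532 -0.091  0.141]
202 [0.078, 0.129, 0.138, 0.136, 0.135, 0.133, 0.08] [ 0.535 -0.088  0.136]
203 [0.078, 0.126, 0.134, 0.134, 0.133, 0.131, 0.076] [ 0.533 -0.09   0.134]
204 [0.075, 0.125, 0.133, 0.13, 0.129, 0.129, 0.087] [ 0.535 -0.087  0.13 ]
205 [0.005, 0.121, 0.129, 0.129, 0.126, 0.124, 0.087] [ 0.533 -0.09   0.129]
206 [0.005, 0.117, 0.124, 0.124, 0.126, 0.124, 0.088] [ 0.535 -0.087  0.124]
207 [0.005, 0.115, 0.122, 0.12, 0.118, 0.12, 0.085] [ 0.536 -0.086  0.12 ]
208 [0.003, 0.111, 0.119, 0.117, 0.117, 0.117, 0.081] [ 0.536 -0.086  0.117]
209 [0.005, 0.107, 0.118, 0.117, 0.114, 0.114, 0.099] [ 0.534 -0.09   0.117]
210 [0.005, 0.106, 0.114, 0.113, 0.113, 0.112, 0.101] [ 0.535 -0.088  0.113]
211 [0.005, 0.104, 0.112, 0.111, 0.105, 0.102, 0.1] [ 0.535 -0.088  0.111]
212 [0.004, 0.097, 0.102, 0.1, 0.102, 0.103, 0.102] [ 0.541 -0.079  0.1  ]
213 [0.003, 0.098, 0.099, 0.099, 0.099, 0.1, 0.099] [ 0.539 -0.082  0.099]
214 [0.003, 0.094, 0.101, 0.098, 0.098, 0.097, 0.065] [ 0.538 -0.083  0.098]
215 [0.004, 0.005, 0.099, 0.095, 0.094, 0.053, 0.06] [ 0.538 -0.084  0.095]
216 [0.005, 0.003, 0.095, 0.094, 0.008, 0.048, 0.056] [ 0.537 -0.086  0.094]
217 [0.002, 0.005, 0.005, 0.004, 0.003, 0.006, 0.078] [0.609 0.021 0.004]
218 [0.005, 0.004, 0.005, 0.004, 0.005, 0.079, 0.078] [0.606 0.017 0.004]
219 [0.004, 0.005, 0.004, 0.004, 0.003, 0.077, 0.075] [0.603 0.012 0.004]
[-3.22349572  0.71299335  5.4759852 ] [ 0.54112736 -0.07728828  0.10031693]
```

View pics/s3.png

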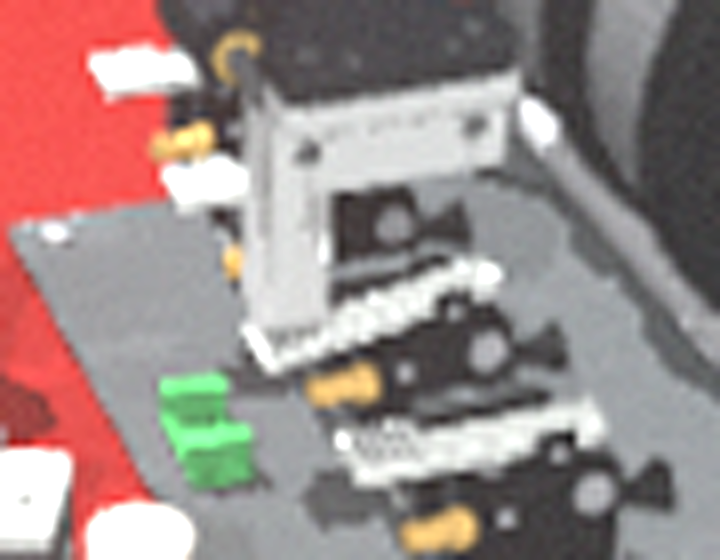

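The picture shows lever 3 (around (260,340)) tilted down under the fingertips. Its pad reads z≈0.100, about 12 of 15 mm, with roughly 5.5 N upward on the tool. Levers 1, 2 and 4 are level. I'll do a quick check for moved objects and hand in.

Run:
```python
from h import *
a=np.load("side.npz")["img"].astype(int);b=optics.camera("side")["img"].astype(int)
for n,(u,v) in dict(jar=(270,210),motor=(279,237),glue=(297,252),clip=(305,224),tin=(342,324),calipers=(408,345),cutters=(225,170)).items():
    print(n,np.abs(a-b)[v-12:v+12,u-12:u+12].mean().round(1))
o=ctrl.get_obs();print(o["time_s"],o["force"]);print(ctrl.hand_in())
```

```text
jar 6.5
motor 5.1
glue 7.4
clip 9.1
tin 45.1
calipers 5.4
cutters 5.5
7.35 [-3.08345181  0.84252984  6.51705173]
the job is handed in; nothing more can be done
None
```

I pressed the lane 3 release lever and handed the job in while holding it down, at 7.35 s. No verdict is reported.

- **Right lane:** the top view showed reel 3 with a bare hub. Its top measured 162 mm high, against 161 mm expected, and the other three reels were wound.
- **Lever held:** in the last picture the lane 3 pad had sunk to about 100 mm, roughly 12 of its 15 mm (about 0.23 rad). The upward force on the tool was about 5.5–6.5 N, with a sideways force of 3–4 N. Levers 1, 2 and 4 looked level.
- **Other objects:** a before/after comparison of the side picture found no real change around the jar, motor, glue stick, clip, calipers and cutters.
- **One check disagreed:** the patch around the tin changed strongly, a mean difference of 45 against 5–9 elsewhere. I think this is the arm's shadow, because the arm never went near the tin. I did not confirm that before handing in.
- **Fingertips shorter than stated:** they were about 10 mm behind the reported TCP instead of 19 mm ahead of it. I found this from the missing contact force and the depth image, and finished the press using force and pictures.

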